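Start and engage the captive wing screw on a mould clamp

TASK

Two mould blocks sit in clamp nests on the bench. On the nest that has the straight wing knob, turn the wing anticlockwise (seen from above) until its thread start clicks and the steel stem in the middle of the wing drops, then turn it clockwise as far as it goes so that the screw is engaged, and let go. Leave the round lobed knob on the other nest as it is.

Things in the scene. Friction and masses are not known exactly. Their poses are not given: they have to be found in the camera images.
- wing_grip (a point): Grip point on the wing knob's vertical axis, 100 mm above the bench. Wing: black straight bar 56 long, 16 thick, 78 to 112 mm above the bench, on a 42 mm round collar (top at 80); it keeps height and place as it turns. Own x runs along the bar, y across its thickness, z up. Around it: strap and housing 68 mm, block 56, four guide pillars 92 mm above the bench, 55 mm or more from the axis.
- wing_knob (a joint): Angle of the wing knob, rad, growing clockwise seen from above; starts at 0 to 0.2. Thread start near -0.5, back stop at -0.65. Until the stem drops, forward turning is blocked at about 0.3; after that it turns forward to its end stop at 0.70. Friction about 0.06 N m; it stays where it is left.
- wing_stem (a joint): Drop in m of the sprung steel stem, 9 mm thick, on the wing knob's axis: 0 at the start (its top 14 mm above the bar), 0.010 once it has dropped by itself at the thread start (4 mm above the bar). It then stays down and turns with the knob.
- star_lobe (a point): Tip of one lobe of the other nest's knob, 29 mm out from that knob's axis, 94 mm above the bench: a round black knob with five lobes, 58 mm across, top at 106 mm, no stem, to be left alone. Its nest is as big (160 by 110 mm), its block has two round marks and no pillars. Either nest may be on the left.
Things that resemble listed ones, but are neither listed nor needed, are in the scene too. What is shaped like the part that bears wing_grip but green, pink or red is not meant.

How it is judged (in metres and radians):
On the way:
1. the wing knob has been turned back to its thread start and the stem has dropped (value of joint wing_stem above 0.007 m and value of joint wing_knob below -0.25 rad), for 0.05 s.
At the end, for the whole second after the job is handed in: The wing knob's stem is down (dropped more than 7 mm) and the knob stands turned forward past 0.45 rad, that is within 14 degrees of its forward end stop at 0.70 rad (value of joint wing_stem above 0.007 m and value of joint wing_knob above 0.45 rad); the robot touches nothing.
It fails at once if the lobed knob on the other nest is turned so that its lobe tip moves more than 8 mm (about 16 degrees) (distance of star_lobe from where it was at the start of the episode above 0.008 m).
It also fails if it takes over 35 s, if anything falls off the work surface, if the arm or the gripper's body presses on something with over 40 N, if the wrist force passes 120 N, or if a joint passes its speed limit or range.

ROBOT

A 7-joint arm with a two-finger parallel gripper is mounted at the origin on the work surface. World frame = base frame: x ahead of the robot, y to its left, z up, the work surface at z = 0. Lengths are in mm, angles in rad, forces in N, time in s.
With the tool pointing down it reaches from about 350 to 900 mm from the base axis. Payload 19.9 kg.
Tool frame: the origin (TCP) lies midway between the tips of the shut fingers; the grasp point (between the pads) lies manip.grip_point_offset behind it (manip.grip_point_offset is the distance from the TCP to the grasp point, in mm); z points along the fingers, y is the direction in which the jaws open and shut (so a half turn about z gives the same grasp; the last joint's range is limited). The gripper opens to 94 mm and grips with 3 to 60 N. Pads are 16 mm wide; open, the fingers measure 119 mm over their backs; the gripper's body (75 mm by 177 mm) begins 78 mm behind the grasp point.
Start: joints at [-1.25, 0.417, -0.01, 1.614, 0.005, 1.111, -0.053], TCP at [221.213, 584.52, 205.425] pointing down, gripper open.
Joint ranges: [-2.81, 2.81], [-0.39, 2.02], [-1.27, 1.25], [0.06, 2.57], [-1.19, 4.33], [0.19, 2], [-2.82, 2.82]. Speed limits (rad/s): [1.89, 1.89, 2.39, 2.39, 3.01, 3.01, 3.01].

INTERFACE

Orientations are given as a 3x3 rotation matrix whose columns are the frame's x, y, z axes.
In Python, from plant import status, viewer, ticket, manip gives the robot as it stands.
- The arm moves only by the tool play_rows, never from a script. Its argument "targets" is a list of rows, each an object of numbers: "tx", "ty", "tz": the shift along the world's x, y, z in m; "wx", "wy", "wz": the turn, a rotation vector about the world's x, y, z in rad; "grip": the gripper's target within -1 to 1 (shut at 1, half-way at 0, fully open at -1). A call has 1 to 8 rows; each row is the pose to reach, as a shift and turn from the pose commanded when the call began; what a row does not reach only later rows make up. A row lasts 1/12 s, in which the tool goes at most 41.7 mm and 7.16 degrees, less where a joint would pass 70% of its speed; a pose out of reach is approached as far as the arm can. A call with a gripper value outside its range is refused whole. The fingers move at their own pace and stop on an object; "grip_force" is the grip in N (left out, the last holds). Time passes only in rows, so rows that repeat a pose let the fingers close. It gives the time, the measured TCP pose, the force and the opening at its end, in the units of the state.
- status.read_state(): the state, without advancing time (a new reading comes with each control period).
- viewer.grab_frame(name): name is "scene" or "top" or "wrist"; returns a dict with "frame" (400x640x3 uint8, red, green, blue), "depth" (400x640 float32, mm along the optical axis (not along the pixel's ray), 0 where there is no reading), "camera_matrix" (3x3 intrinsics, pixels), "dist" ([k1, k2, p1, p2, k3] as OpenCV has them; the pictures are not rectified), "eye" and "orientation" of the camera in the world; the wrist camera has in their place "T_tool_cam" (4x4, takes a point from camera to tool coordinates, whose origin is the TCP and whose axes are the flange's). Camera axes: x right, y down, z forward; pixel columns grow to the right and rows downward; lengths in mm; the calibration is good to about 2 mm. A picture is of the moment at which its call begins: read the wrist's pose just before it.
- ticket.sign_off(): hands the job in, once; it reports no verdict.
The state is a dict: "t": time; "joints": joint angles; "qvel": joint speeds; "joint_efforts": joint torques, N m; "position": TCP position; "orientation": TCP orientation; "contact_force": force on the tool from outside, world axes, zero at the start; "wrist_torque": the same for the moment, N m; "grip_width": finger opening in mm.
Only numpy, scipy, OpenCV 4.12 (cv2) and the standard library are available. Lean on these libraries where they do the work, as an engineer would, in place of code of your own. Each camera call takes 0.05 s, during which the arm holds its last target. There are 200 camera calls.

## Working session

There is one attempt and no reset: what is moved stays moved. The work goes in short steps, Python scripts to look and compute and a tool call to move; the robot and the scene stay as the last step left them, time stands still between calls to the robot, and variables do not carry over. Pictures are saved under pics/ and viewed, on a budget of 10 in all, crops included, one or two more only if the job needs it, and the job is handed in when it is done.

Besides the shell and the picture viewer there is one more tool, called after "Request:" as a command line: name --argument value ..., lists and objects as JSON in quotes. play_rows: Moves the arm, as the interface text tells. Its arguments: {"type":"object","properties":{"targets":{"type":"array","items":{"type":"object","properties":{"tx":{"type":"number"},"ty":{"type":"number"},"tz":{"type":"number"},"wx":{"type":"number"},"wy":{"type":"number"},"wz":{"type":"number"},"grip":{"type":"number"}}}},"grip_force":{"type":"number"}},"required":["targets"]}

```bash
mkdir -p pics; ls; python3 - <<'E'
from plant import status, viewer, manip
import cv2,numpy as np
s=status.read_state();print(s);print(manip.grip_point_offset)
for n in("top","scene"):
    f=viewer.grab_frame(n);cv2.imwrite(f"pics/{n}1.png",f["frame"][:,:,::-1]);np.savez(f"{n}1.npz",**f)
    print(n,f["eye"],f["orientation"],f["camera_matrix"],f["dist"])
E
```

```text
pics
{'t': 0.0, 'joints': array([-1.25049331,  0.41793541, -0.01030669,  1.61416824,  0.00470981,
        1.11072536, -0.0529888 ]), 'qvel': array([-7.10712665e-04, -5.92000797e-05,  5.62984250e-04,  6.30093931e-04,
       -4.31842753e-04, -1.65273009e-03,  3.24730984e-03]), 'joint_efforts': array([-3.79265648e-04, -8.51273131e+01,  6.38973210e-01, -4.25972950e+01,
       -4.87527740e-02,  1.87518925e-02,  1.99921678e-04]), 'position': array([221.10343072, 584.17507659, 204.85184841]), 'orientation': array([[-9.35269776e-01,  3.53935492e-01, -3.35667538e-04],
       [ 3.53935638e-01,  9.35269056e-01, -1.16541243e-03],
       [-9.85413621e-05, -1.20877973e-03, -9.99999265e-01]]), 'contact_force': array([-0.6740717 ,  0.78334823, -0.42484918]), 'wrist_torque': array([-0.07195536,  0.03443503,  0.04026575]), 'grip_width': 94.10505081280081}
18.8
top [ 296.53307398  -68.88449331 1400.54349558] [[ 0.02315876 -0.98810881  0.15200214]
 [-0.99972924 -0.02323365  0.00128365]
 [ 0.00226317 -0.15199071 -0.98837933]] [[499.93073577   0.         321.79349498]
 [  0.         499.93073577 189.66252328]
 [  0.           0.           1.        ]] [-0.11968513  0.          0.          0.          0.        ]
scene [1041.32629118  321.08334104 1175.93515135] [[-0.58029129  0.68458398 -0.4411426 ]
 [ 0.81440117  0.48540709 -0.31801053]
 [-0.00357117 -0.54380579 -0.8392035 ]] [[454.11547624   0.         328.66574252]
 [  0.         454.11547624 203.38622357]
 [  0.           0.           1.        ]] [-0.06016773  0.          0.          0.          0.        ]
```

View pics/top1.png

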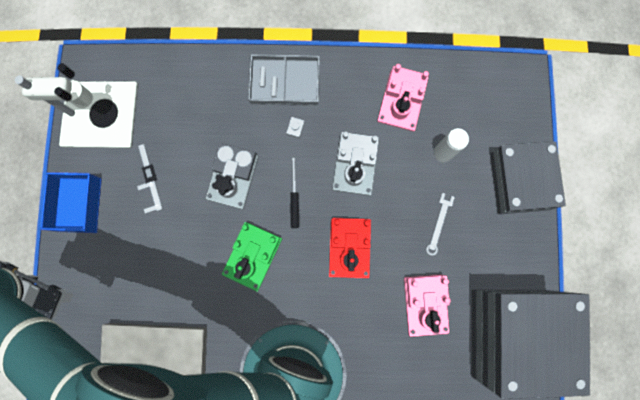

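View pics/scene1.png

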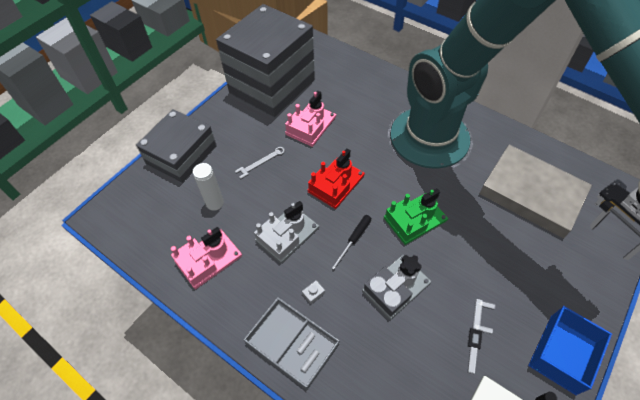

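Candidates: in the top view the wing-knob nests are grey (355,173), pink (403,103) and (430,320), red (350,260) and green (243,267). The lobed one is at (223,185). Only the grey nest at (355,173) fits. It has a straight wing and pillars, and it isn't green, pink or red. I'll confirm with a crop and measure it.

```bash
cat > h.py <<'E'
import numpy as np,cv2
def cloud(f,R,e,box):
    u0,u1,v0,v1=box
    uu,vv=np.meshgrid(np.arange(u0,u1),np.arange(v0,v1))
    d=np.array(f["depth"])[v0:v1,u0:u1].ravel()
    p=np.stack([uu.ravel(),vv.ravel()],1).astype(float)
    n=cv2.undistortPoints(p[:,None],np.array(f["camera_matrix"]),np.array(f["dist"]))[:,0]
    P=np.c_[n,np.ones(len(n))]*d[:,None]
    return P@np.array(R).T+np.array(e), p, np.array(f["frame"])[v0:v1,u0:u1].reshape(-1,3).astype(int), d>0
def wing(W,c,ok,lo=100,hi=118):
    m=ok&(W[:,2]>lo)&(W[:,2]<hi)&(c.max(1)<80)
    q=W[m][:,:2].astype(np.float32); 
    r=cv2.minAreaRect(q); b=cv2.boxPoints(r)
    e=[b[1]-b[0],b[2]-b[1]]; L=max(e,key=np.linalg.norm)
    return m.sum(),np.array(r[0]),r[1],q.mean(0),np.median(W[m][:,2]),np.degrees(np.arctan2(L[1],L[0]))%180
E
python3 - <<'E'
from h import *
for n,box in(("top",(330,385,125,200)),("scene",(250,325,195,260))):
    f=np.load(n+"1.npz");W,p,c,ok=cloud(f,f["orientation"],f["eye"],box)
    print(n,wing(W,c,ok))
    m=ok&(W[:,2]>95)&(c.max(1)<80);print(len(p[m]),p[m].min(0),p[m].max(0),W[m].min(0),W[m].max(0))
    m=ok&(W[:,2]>114);print(W[m].round(0)[:12],c[m][:12])
    m=ok&(W[:,2]>8)&(W[:,2]<25);r=cv2.minAreaRect(W[m][:,:2].astype(np.float32));print("base",r)
    u0,u1,v0,v1=box
    im=cv2.resize(f["frame"][v0:v1,u0:u1,::-1],None,fx=7,fy=7,interpolation=cv2.INTER_CUBIC);cv2.imwrite(f"c_{n}.png",im)
a=cv2.imread("c_top.png");b=cv2.imread("c_scene.png");h=max(a.shape[0],b.shape[0])
P=lambda x:np.pad(x,((0,h-x.shape[0]),(0,0),(0,0)))
o=np.hstack([P(a),P(b)]);cv2.imwrite("pics/crop1.png",cv2.resize(o,None,fx=.85,fy=.85))
E
```

```text
top (np.int64(82), array([ 547.55010986, -154.4901886 ]), (14.977510452270508, 52.28380584716797), array([ 543.9513 , -153.18382], dtype=float32), np.float64(112.29261829895052), np.float32(162.67667))
87 [351. 161.] [360. 181.] [ 521.18556292 -166.27249894   95.11080874] [ 572.48569276 -142.86467051  121.33293966]
[[ 573. -155.  114.]
 [ 572. -158.  116.]
 [ 572. -168.  117.]
 [ 570. -155.  115.]
 [ 570. -158.  117.]
 [ 567. -166.  116.]
 [ 564. -153.  117.]
 [ 565. -161.  114.]
 [ 561. -158.  118.]
 [ 562. -163.  117.]
 [ 559. -161.  115.]
 [ 559. -166.  116.]] [[112 121 126]
 [ 71  74  78]
 [150 159 165]
 [ 76  79  80]
 [ 43  47  48]
 [ 51  58  59]
 [ 93  99 101]
 [ 44  46  51]
 [ 42  45  50]
 [ 49  53  56]
 [ 52  52  59]
 [105 109 116]]
base ((593.9168701171875, -161.083740234375), (149.56600952148438, 219.24961853027344), 86.55135345458984)
scene (np.int64(114), array([ 548.9317627 , -156.51931763]), (18.489965438842773, 55.15846252441406), array([ 551.0426 , -155.39194], dtype=float32), np.float64(108.85812532403315), np.float32(162.12033))
133 [284. 201.] [302. 216.] [ 522.12905183 -172.7170764    95.1574484 ] [ 576.72127047 -142.20101736  119.85021328]
[[ 545. -162.  121.]
 [ 544. -159.  124.]
 [ 535. -156.  115.]
 [ 552. -160.  127.]
 [ 549. -158.  125.]
 [ 546. -157.  123.]
 [ 552. -159.  123.]
 [ 552. -156.  125.]
 [ 549. -155.  123.]
 [ 545. -155.  118.]
 [ 553. -159.  120.]
 [ 550. -155.  119.]] [[160 164 172]
 [178 183 190]
 [ 48  49  53]
 [163 166 174]
 [203 207 216]
 [206 209 218]
 [121 124 131]
 [175 179 187]
 [174 177 185]
 [102 104 109]
 [ 68  69  74]
 [ 97  99 102]]
base ((544.1888427734375, -156.62152099609375), (110.91126251220703, 240.17288208007812), 84.31890869140625)
```

View pics/crop1.png

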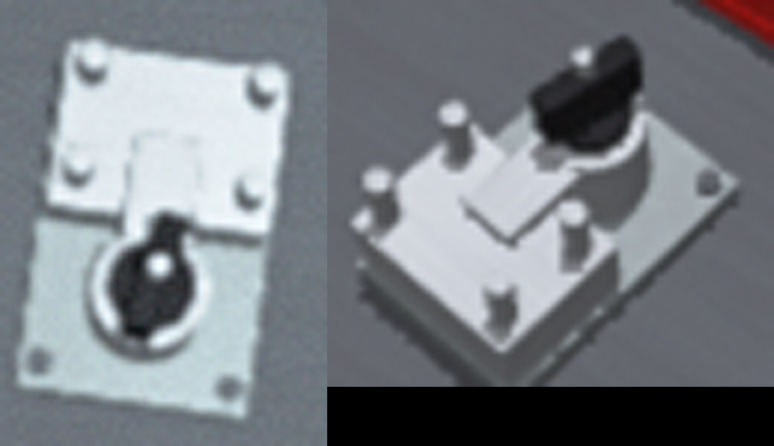

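The crop confirms it. The grey nest has four pillars, a straight black bar and a bright steel stem, with the knob near top (355,173). The top and scene measurements agree: axis about (548,-156), bar top about 112, bar direction about 162°. Now I'll move above it.

Request:
play_rows --targets '[{"tx":0.1,"ty":-0.24,"grip":0},{"tx":0.1,"ty":-0.24,"grip":0},{"tx":0.1,"ty":-0.24,"grip":0},{"tx":0.1,"ty":-0.24,"grip":0},{"tx":0.1,"ty":-0.24,"grip":0},{"tx":0.1,"ty":-0.24,"grip":0},{"tx":0.1,"ty":-0.24,"grip":0},{"tx":0.1,"ty":-0.24,"grip":0}]' --grip_force 20

```text
invalid input
```

Request:
play_rows --grip_force 20.0 --targets '[{"tx":0.1,"ty":-0.24,"tz":0.0,"wx":0.0,"wy":0.0,"wz":0.0,"grip":0.0},{"tx":0.1,"ty":-0.24,"tz":0.0,"wx":0.0,"wy":0.0,"wz":0.0,"grip":0.0},{"tx":0.1,"ty":-0.24,"tz":0.0,"wx":0.0,"wy":0.0,"wz":0.0,"grip":0.0},{"tx":0.1,"ty":-0.24,"tz":0.0,"wx":0.0,"wy":0.0,"wz":0.0,"grip":0.0},{"tx":0.1,"ty":-0.24,"tz":0.0,"wx":0.0,"wy":0.0,"wz":0.0,"grip":0.0},{"tx":0.1,"ty":-0.24,"tz":0.0,"wx":0.0,"wy":0.0,"wz":0.0,"grip":0.0},{"tx":0.1,"ty":-0.24,"tz":0.0,"wx":0.0,"wy":0.0,"wz":0.0,"grip":0.0},{"tx":0.1,"ty":-0.24,"tz":0.0,"wx":0.0,"wy":0.0,"wz":0.0,"grip":0.0}]'

```text
t: 0.77
position: [322.6, 341.6, 205.6]
orientation: [[-0.934, 0.358, 0.0], [0.358, 0.934, -0.0], [-0.0, -0.0, -1.0]]
contact_force: [-1.3, 0.9, -0.7]
grip_width: 47.6
```

Request:
play_rows --targets '[{"tx":0.12,"ty":-0.27,"tz":0.0,"wx":0.0,"wy":0.0,"wz":0.0,"grip":0.0},{"tx":0.12,"ty":-0.27,"tz":0.0,"wx":0.0,"wy":0.0,"wz":0.0,"grip":0.0},{"tx":0.12,"ty":-0.27,"tz":0.0,"wx":0.0,"wy":0.0,"wz":0.0,"grip":0.0},{"tx":0.12,"ty":-0.27,"tz":0.0,"wx":0.0,"wy":0.0,"wz":0.0,"grip":0.0},{"tx":0.12,"ty":-0.27,"tz":0.0,"wx":0.0,"wy":0.0,"wz":0.0,"grip":0.0},{"tx":0.12,"ty":-0.27,"tz":0.0,"wx":0.0,"wy":0.0,"wz":0.0,"grip":0.0},{"tx":0.12,"ty":-0.27,"tz":0.0,"wx":0.0,"wy":0.0,"wz":0.0,"grip":0.0},{"tx":0.12,"ty":-0.27,"tz":0.0,"wx":0.0,"wy":0.0,"wz":0.0,"grip":0.0}]'

```text
t: 1.43
position: [443.3, 69.4, 205.7]
orientation: [[-0.933, 0.359, 0.001], [0.359, 0.933, -0.001], [-0.001, -0.001, -1.0]]
contact_force: [-0.7, -0.9, 0.6]
grip_width: 47.2
```

Request:
play_rows --targets '[{"tx":0.105,"ty":-0.228,"tz":0.0,"wx":0.0,"wy":0.0,"wz":0.05,"grip":0.0},{"tx":0.105,"ty":-0.228,"tz":0.0,"wx":0.0,"wy":0.0,"wz":0.05,"grip":0.0},{"tx":0.105,"ty":-0.228,"tz":0.0,"wx":0.0,"wy":0.0,"wz":0.05,"grip":0.0},{"tx":0.105,"ty":-0.228,"tz":0.0,"wx":0.0,"wy":0.0,"wz":0.05,"grip":0.0},{"tx":0.105,"ty":-0.228,"tz":0.0,"wx":0.0,"wy":0.0,"wz":0.05,"grip":0.0},{"tx":0.105,"ty":-0.228,"tz":0.0,"wx":0.0,"wy":0.0,"wz":0.05,"grip":0.0},{"tx":0.105,"ty":-0.228,"tz":0.0,"wx":0.0,"wy":0.0,"wz":0.05,"grip":0.0},{"tx":0.105,"ty":-0.228,"tz":0.0,"wx":0.0,"wy":0.0,"wz":0.05,"grip":0.0}]'

```text
t: 2.1
position: [546.7, -154.8, 204.6]
orientation: [[-0.951, 0.309, -0.001], [0.309, 0.951, -0.001], [0.001, -0.002, -1.0]]
contact_force: [1.2, 1.1, -0.4]
grip_width: 46.9
```

```bash
cat > w.py <<'E'
from h import *
from plant import status, viewer
import sys
def look(name,box=(0,640,0,400),lo=100,hi=118,rad=45):
    s=status.read_state();f=viewer.grab_frame("wrist");T=np.array(f["T_tool_cam"])
    R=s["orientation"]@T[:3,:3];e=s["orientation"]@T[:3,3]+s["position"]
    W,p,c,ok=cloud(f,R,e,box)
    ok&=np.hypot(W[:,0]-548,W[:,1]+156)<rad
    print(s["t"],s["position"].round(1),s["joints"].round(2),s["grip_width"],np.degrees(np.arctan2(s["orientation"][1,1],s["orientation"][0,1])))
    print("T",T.round(2).tolist())
    print(wing(W,c,ok,lo,hi))
    st=ok&(W[:,2]>113)&(W[:,2]<132)&(c.max(1)>90)
    print("stem",st.sum(),W[st].mean(0) if st.any() else 0,W[st][:,2].max() if st.any() else 0)
    cv2.imwrite(f"pics/{name}.png",f["frame"][:,:,::-1])
if __name__=="__main__": look(sys.argv[1])
E
python3 w.py w1
```

```text
2.1 [ 546.7 -154.8  204.6] [-0.2   0.35  0.53  1.77 -0.2   1.07  1.65] 46.91133099157518 72.00227483848965
T [[0.0, -0.96, -0.27, 76.97], [1.0, 0.0, -0.0, -1.01], [0.0, -0.27, 0.96, -179.16], [0.0, 0.0, 0.0, 1.0]]
(np.int64(956), array([ 547.18963623, -157.88447571]), (15.748591423034668, 55.01990509033203), array([ 544.8661, -156.6614], dtype=float32), np.float64(111.58961016052709), np.float32(162.13861))
stem 110 [ 547.04236707 -157.19363761  124.11003861] 127.00165211489201
```

View pics/w1.png

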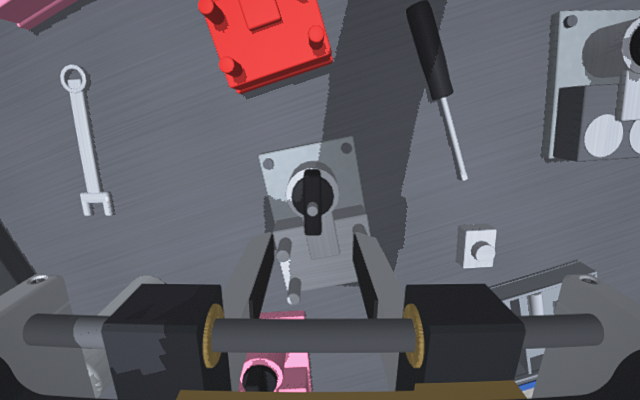

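The wrist picture shows the wing at about (312,200), midway between the fingers, with the stem at (313,210). The bar measures 55 x 15.7 mm, centre (547.2,-157.5), at 162°. The jaw is at 72°, square across the bar. I'll go down to a grasp height of about 103 mm.

Request:
play_rows --targets '[{"tx":0.0005,"ty":-0.0025,"tz":-0.03,"wx":0.0,"wy":0.0,"wz":0.0,"grip":0.0},{"tx":0.0005,"ty":-0.0025,"tz":-0.06,"wx":0.0,"wy":0.0,"wz":0.0,"grip":0.0},{"tx":0.0005,"ty":-0.0025,"tz":-0.08,"wx":0.0,"wy":0.0,"wz":0.0,"grip":0.0},{"tx":0.0005,"ty":-0.0025,"tz":-0.1,"wx":0.0,"wy":0.0,"wz":0.0,"grip":0.0},{"tx":0.0005,"ty":-0.0025,"tz":-0.11,"wx":0.0,"wy":0.0,"wz":0.0,"grip":0.0},{"tx":0.0005,"ty":-0.0025,"tz":-0.12,"wx":0.0,"wy":0.0,"wz":0.0,"grip":0.0},{"tx":0.0005,"ty":-0.0025,"tz":-0.12,"wx":0.0,"wy":0.0,"wz":0.0,"grip":0.0},{"tx":0.0005,"ty":-0.0025,"tz":-0.12,"wx":0.0,"wy":0.0,"wz":0.0,"grip":0.0}]'

```text
t: 2.82
position: [547.0, -155.4, 85.9]
orientation: [[-0.952, 0.306, 0.0], [0.306, 0.952, 0.0], [-0.0, 0.0, -1.0]]
contact_force: [-0.6, -0.4, -0.3]
grip_width: 47.0
```

Request:
play_rows --targets '[{"tx":0.0,"ty":0.0,"tz":0.0,"grip":1.0},{"tx":0.0,"ty":0.0,"tz":0.0,"grip":1.0},{"tx":0.0,"ty":0.0,"tz":0.0,"grip":1.0},{"tx":0.0,"ty":0.0,"tz":0.0,"grip":1.0},{"tx":0.0,"ty":0.0,"tz":0.0,"grip":1.0},{"tx":0.0,"ty":0.0,"tz":0.0,"grip":1.0}]'

```text
invalid input
```

Request:
play_rows --targets '[{"tx":0.0,"ty":-0.002,"tz":0.0,"wx":0.0,"wy":0.0,"wz":0.0,"grip":0.3},{"tx":0.0,"ty":-0.002,"tz":0.0,"wx":0.0,"wy":0.0,"wz":0.0,"grip":0.5},{"tx":0.0,"ty":-0.002,"tz":0.0,"wx":0.0,"wy":0.0,"wz":0.0,"grip":1.0},{"tx":0.0,"ty":-0.002,"tz":0.0,"wx":0.0,"wy":0.0,"wz":0.0,"grip":1.0},{"tx":0.0,"ty":-0.002,"tz":0.0,"wx":0.0,"wy":0.0,"wz":0.0,"grip":1.0},{"tx":0.0,"ty":-0.002,"tz":0.0,"wx":0.0,"wy":0.0,"wz":0.0,"grip":1.0}]'

```text
t: 3.32
position: [547.6, -156.2, 85.8]
orientation: [[-0.952, 0.305, 0.001], [0.305, 0.952, 0.002], [-0.001, 0.002, -1.0]]
contact_force: [2.4, 11.5, 4.1]
grip_width: 16.0
```

The grip is firm at 16.0 mm, the bar's thickness. Now I'll turn anticlockwise and take out the small side load.

Request:
play_rows --targets '[{"tx":0.0,"ty":0.001,"tz":0.0,"wx":0.0,"wy":0.0,"wz":0.07,"grip":1.0},{"tx":0.0,"ty":0.0015,"tz":0.0,"wx":0.0,"wy":0.0,"wz":0.14,"grip":1.0},{"tx":0.0,"ty":0.0015,"tz":0.0,"wx":0.0,"wy":0.0,"wz":0.22,"grip":1.0},{"tx":0.0,"ty":0.0015,"tz":0.0,"wx":0.0,"wy":0.0,"wz":0.3,"grip":1.0},{"tx":0.0,"ty":0.0015,"tz":0.0,"wx":0.0,"wy":0.0,"wz":0.38,"grip":1.0},{"tx":0.0,"ty":0.0015,"tz":0.0,"wx":0.0,"wy":0.0,"wz":0.45,"grip":1.0},{"tx":0.0,"ty":0.0015,"tz":0.0,"wx":0.0,"wy":0.0,"wz":0.5,"grip":1.0},{"tx":0.0,"ty":0.0015,"tz":0.0,"wx":0.0,"wy":0.0,"wz":0.5,"grip":1.0}]'

```text
t: 3.98
position: [547.5, -156.4, 85.8]
orientation: [[-0.982, -0.19, 0.002], [-0.19, 0.982, -0.0], [-0.002, -0.0, -1.0]]
contact_force: [3.3, 0.5, -0.0]
grip_width: 15.8
```

```bash
python3 w.py w2; python3 -c "
from plant import status;s=status.read_state();print(s['wrist_torque'],s['contact_force'])"
```

```text
3.9833 [ 547.5 -156.4   85.8] [-0.05  0.48  0.35  1.87 -0.22  0.83  2.17] 15.792110031140849 100.938247282442
T [[0.0, -0.96, -0.27, 77.51], [1.0, 0.0, -0.0, -1.11], [0.0, -0.27, 0.96, -179.16], [0.0, 0.0, 0.0, 1.0]]
(np.int64(2660), array([ 547.51495361, -157.93566895]), (55.86438751220703, 18.532358169555664), array([ 542.92883, -158.50969], dtype=float32), np.float64(111.5501172513789), np.float32(8.219077))
stem 1200 [ 541.30818742 -158.78482619  123.04908703] 131.99686062038538
[ 0.19388824 -1.20166394  0.07137215] [3.90687417 0.73069391 0.77341636]
```

Request:
play_rows --targets '[{"tx":0.0,"ty":0.0,"tz":0.0,"wx":0.0,"wy":0.0,"wz":0.05,"grip":1.0},{"tx":0.0,"ty":0.0,"tz":0.0,"wx":0.0,"wy":0.0,"wz":0.1,"grip":1.0},{"tx":0.0,"ty":0.0,"tz":0.0,"wx":0.0,"wy":0.0,"wz":0.13,"grip":1.0},{"tx":0.0,"ty":0.0,"tz":0.0,"wx":0.0,"wy":0.0,"wz":0.13,"grip":1.0}]'

```text
t: 4.37
position: [547.5, -156.5, 85.8]
orientation: [[-0.95, -0.313, 0.002], [-0.313, 0.95, -0.0], [-0.002, -0.001, -1.0]]
contact_force: [4.9, 0.1, 0.4]
grip_width: 16.0
```

```bash
python3 w.py w3; python3 -c "
from plant import status;s=status.read_state();print(s['wrist_torque'],s['contact_force'])
import cv2,numpy as np
a=[cv2.imread(f'pics/w{i}.png')[130:330,200:440] for i in (2,3)]
cv2.imwrite('pics/w23.png',cv2.resize(np.hstack(a),None,fx=1.66,fy=1.66))"
```

```text
4.3667 [ 547.5 -156.5   85.8] [-0.03  0.48  0.32  1.87 -0.2   0.83  2.28] 15.975629576844383 108.23585518777293
T [[0.0, -0.96, -0.27, 77.65], [1.0, 0.0, -0.0, -1.09], [0.0, -0.27, 0.96, -179.16], [0.0, 0.0, 0.0, 1.0]]
(np.int64(2678), array([ 547.42962646, -157.35038757]), (55.311500549316406, 18.511512756347656), array([ 543.336  , -159.13931], dtype=float32), np.float64(111.61053591597006), np.float32(20.603243))
stem 1164 [ 541.54258683 -159.7782272   122.62206148] 131.9845207145113
[ 0.0608615  -1.19180118  0.08732478] [ 5.09968357 -0.07527163  0.6550028 ]
```

View pics/w23.png

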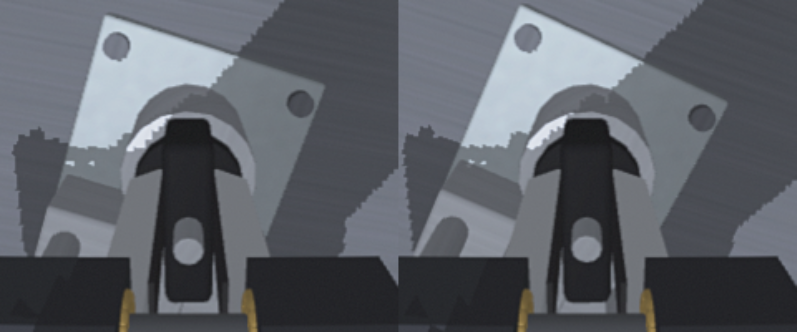

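Both crops still show the stem standing tall, at (188,240) and (587,240). I'll keep turning anticlockwise.

Request:
play_rows --targets '[{"tx":0.0,"ty":0.0,"tz":0.0,"wx":0.0,"wy":0.0,"wz":0.04,"grip":1.0},{"tx":0.0,"ty":0.0,"tz":0.0,"wx":0.0,"wy":0.0,"wz":0.07,"grip":1.0},{"tx":0.0,"ty":0.0,"tz":0.0,"wx":0.0,"wy":0.0,"wz":0.07,"grip":1.0},{"tx":0.0,"ty":0.0,"tz":0.0,"wx":0.0,"wy":0.0,"wz":0.07,"grip":1.0}]'

```text
t: 4.75
position: [547.5, -156.5, 85.8]
orientation: [[-0.926, -0.377, 0.002], [-0.377, 0.926, -0.0], [-0.001, -0.001, -1.0]]
contact_force: [5.4, 0.1, 0.5]
grip_width: 15.8
```

```bash
sed -i 's/    ok&=np/    nr=ok\&(np.hypot(W[:,0]-547.3,W[:,1]+157)<9)\&(W[:,2]<135); print("near-axis z pct",np.percentile(W[nr][:,2],[10,50,90,98]).round(1))\n    ok\&=np/; /"T",/d' w.py; python3 w.py w4; python3 -c "
from plant import status;s=status.read_state();print(s['wrist_torque'],s['contact_force'])"
```

```text
near-axis z pct [110.9 112.3 116.6 133.7]
4.75 [ 547.5 -156.5   85.8] [-0.02  0.48  0.3   1.86 -0.19  0.83  2.34] 15.777518095825837 112.1301834453205
(np.int64(2843), array([ 547.51837158, -157.57470703]), (55.62042236328125, 18.484811782836914), array([ 544.1867 , -159.13167], dtype=float32), np.float64(111.56192002249193), np.float32(22.946314))
stem 1024 [ 541.06793886 -160.36520873  121.32193378] 131.99999265081263
[ 0.04490867 -1.18162928  0.07928194] [ 4.70957109 -0.44529211  1.24206943]
```

```bash
python3 -c "
import cv2
cv2.imwrite('pics/w4c.png',cv2.resize(cv2.imread('pics/w4.png')[130:330,200:440],None,fx=2,fy=2))"
```

```text
(no output)
```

View pics/w4c.png

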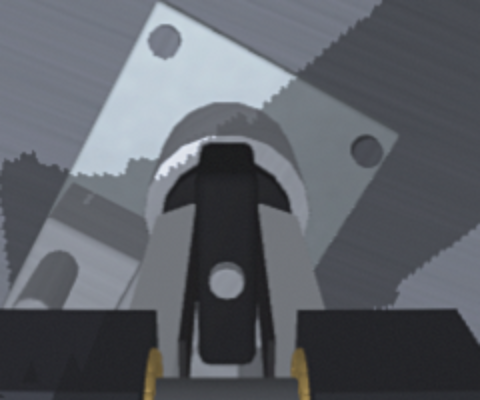

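The stem has dropped: it is now short, at crop (227,280), with its top at about 116 mm. Now I'll turn clockwise.

Request:
play_rows --targets '[{"tx":0.0,"ty":0.0,"tz":0.0,"wx":0.0,"wy":0.0,"wz":-0.07,"grip":1.0},{"tx":0.0,"ty":0.0,"tz":0.0,"wx":0.0,"wy":0.0,"wz":-0.15,"grip":1.0},{"tx":0.0,"ty":0.0,"tz":0.0,"wx":0.0,"wy":0.0,"wz":-0.23,"grip":1.0},{"tx":0.0,"ty":0.0,"tz":0.0,"wx":0.0,"wy":0.0,"wz":-0.31,"grip":1.0},{"tx":0.0,"ty":0.0,"tz":0.0,"wx":0.0,"wy":0.0,"wz":-0.39,"grip":1.0},{"tx":0.0,"ty":0.0,"tz":0.0,"wx":0.0,"wy":0.0,"wz":-0.47,"grip":1.0},{"tx":0.0,"ty":0.0,"tz":0.0,"wx":0.0,"wy":0.0,"wz":-0.55,"grip":1.0},{"tx":0.0,"ty":0.0,"tz":0.0,"wx":0.0,"wy":0.0,"wz":-0.6,"grip":1.0}]'

```text
t: 5.47
position: [547.5, -156.2, 85.8]
orientation: [[-0.976, 0.216, 0.001], [0.216, 0.976, -0.0], [-0.001, 0.0, -1.0]]
contact_force: [4.4, 1.1, 0.9]
grip_width: 15.7
```

Request:
play_rows --targets '[{"tx":0.0,"ty":0.0,"tz":0.0,"wx":0.0,"wy":0.0,"wz":-0.07,"grip":1.0},{"tx":0.0,"ty":0.0,"tz":0.0,"wx":0.0,"wy":0.0,"wz":-0.15,"grip":1.0},{"tx":0.0,"ty":0.0,"tz":0.0,"wx":0.0,"wy":0.0,"wz":-0.23,"grip":1.0},{"tx":0.0,"ty":0.0,"tz":0.0,"wx":0.0,"wy":0.0,"wz":-0.31,"grip":1.0},{"tx":0.0,"ty":0.0,"tz":0.0,"wx":0.0,"wy":0.0,"wz":-0.39,"grip":1.0},{"tx":0.0,"ty":0.0,"tz":0.0,"wx":0.0,"wy":0.0,"wz":-0.45,"grip":1.0},{"tx":0.0,"ty":0.0,"tz":0.0,"wx":0.0,"wy":0.0,"wz":-0.5,"grip":1.0},{"tx":0.0,"ty":0.0,"tz":0.0,"wx":0.0,"wy":0.0,"wz":-0.5,"grip":1.0}]'

```text
t: 6.13
position: [547.6, -155.8, 85.8]
orientation: [[-0.754, 0.657, 0.001], [0.657, 0.754, 0.0], [-0.001, 0.001, -1.0]]
contact_force: [5.3, 2.3, 2.9]
grip_width: 16.0
```

```bash
python3 w.py w5; python3 -c "
from plant import status;s=status.read_state();print(s['wrist_torque'],s['contact_force'])"
```

```text
near-axis z pct [111.  112.4 116.7 134. ]
6.1333 [ 547.6 -155.8   85.8] [-0.22  0.52  0.57  1.87 -0.36  0.85  1.39] 15.98116858656768 48.91912124492763
(np.int64(2863), array([ 547.68621826, -156.90968323]), (18.671363830566406, 55.4002571105957), array([ 544.8181 , -154.49316], dtype=float32), np.float64(111.63713199399854), np.float32(139.60706))
stem 1009 [ 542.47477456 -152.16824957  121.35637361] 131.9848036181545
[ 0.70639073 -1.21637187 -0.04653358] [6.36541637 3.22170471 2.09881845]
```

Request:
play_rows --targets '[{"tx":0.0,"ty":0.0,"tz":0.0,"wx":0.0,"wy":0.0,"wz":-0.04,"grip":1.0},{"tx":0.0,"ty":0.0,"tz":0.0,"wx":0.0,"wy":0.0,"wz":-0.08,"grip":1.0},{"tx":0.0,"ty":0.0,"tz":0.0,"wx":0.0,"wy":0.0,"wz":-0.08,"grip":1.0}]'

```text
t: 6.43
position: [547.7, -155.8, 85.8]
orientation: [[-0.699, 0.715, 0.002], [0.715, 0.699, 0.0], [-0.001, 0.001, -1.0]]
contact_force: [5.8, 3.2, 1.6]
grip_width: 15.7
```

```bash
python3 -c "
from plant import status;s=status.read_state();print(s['wrist_torque'],s['contact_force'],s['orientation'][:,1])"
```

```text
[ 0.78781749 -1.28455352 -0.0483173 ] [5.7709912  3.15554933 1.55900475] [0.7146862  0.69944396 0.0013374 ]
```

Request:
play_rows --targets '[{"tx":0.0,"ty":0.0,"tz":0.0,"wx":0.0,"wy":0.0,"wz":-0.04,"grip":1.0},{"tx":0.0,"ty":0.0,"tz":0.0,"wx":0.0,"wy":0.0,"wz":-0.06,"grip":1.0},{"tx":0.0,"ty":0.0,"tz":0.0,"wx":0.0,"wy":0.0,"wz":-0.06,"grip":1.0}]'

```text
t: 6.68
position: [547.6, -155.8, 85.8]
orientation: [[-0.657, 0.754, 0.001], [0.754, 0.657, 0.0], [-0.001, 0.001, -1.0]]
contact_force: [5.4, 3.9, 2.1]
grip_width: 16.0
```

```bash
python3 -c "
from plant import status;s=status.read_state();print(s['wrist_torque'],s['contact_force'],s['orientation'][:,1])"; python3 w.py w6
```

```text
[ 0.79393242 -1.17164179  0.37565582] [5.37171026 3.94361993 2.12182606] [0.75417089 0.65667716 0.00117549]
near-axis z pct [110.9 112.3 116.7 131.5]
6.6833 [ 547.6 -155.8   85.8] [-0.24  0.53  0.6   1.87 -0.39  0.86  1.27] 16.044099260175592 41.04697798514565
(np.int64(2816), array([ 547.46679688, -157.02392578]), (18.757959365844727, 56.058109283447266), array([ 545.1597 , -154.04713], dtype=float32), np.float64(111.61069286917002), np.float32(129.57071))
stem 1013 [ 543.11335263 -151.49572975  121.30245275] 131.98729571563743
```

The reaction torque about z jumped from -0.05 to +0.38 N m after 1.24 rad of clockwise turn, so the end stop is reached. Now I'll let go and rise.

Request:
play_rows --targets '[{"tx":0.0,"ty":0.0,"tz":0.0,"wx":0.0,"wy":0.0,"wz":0.0,"grip":0.2},{"tx":0.0,"ty":0.0,"tz":0.0,"wx":0.0,"wy":0.0,"wz":0.0,"grip":0.0},{"tx":0.0,"ty":0.0,"tz":0.0,"wx":0.0,"wy":0.0,"wz":0.0,"grip":0.0},{"tx":0.0,"ty":0.0,"tz":0.0,"wx":0.0,"wy":0.0,"wz":0.0,"grip":0.0},{"tx":0.0,"ty":0.0,"tz":0.01,"wx":0.0,"wy":0.0,"wz":0.0,"grip":0.0},{"tx":0.0,"ty":0.0,"tz":0.03,"wx":0.0,"wy":0.0,"wz":0.0,"grip":0.0},{"tx":0.0,"ty":0.0,"tz":0.06,"wx":0.0,"wy":0.0,"wz":0.0,"grip":0.0},{"tx":0.0,"ty":0.0,"tz":0.09,"wx":0.0,"wy":0.0,"wz":0.0,"grip":0.0}]'

```text
t: 7.4
position: [546.0, -156.7, 176.8]
orientation: [[-0.658, 0.753, -0.001], [0.753, 0.658, -0.0], [0.001, -0.001, -1.0]]
contact_force: [-0.3, 0.3, 0.5]
grip_width: 47.3
```

Request:
play_rows --targets '[{"tx":0.0,"ty":0.0,"tz":0.03,"wx":0.0,"wy":0.0,"wz":0.0,"grip":0.0},{"tx":0.0,"ty":0.0,"tz":0.05,"wx":0.0,"wy":0.0,"wz":0.0,"grip":0.0},{"tx":0.0,"ty":0.0,"tz":0.05,"wx":0.0,"wy":0.0,"wz":0.0,"grip":0.0},{"tx":0.0,"ty":0.0,"tz":0.05,"wx":0.0,"wy":0.0,"wz":0.0,"grip":0.0}]'

```text
t: 7.73
position: [547.0, -156.6, 226.8]
orientation: [[-0.658, 0.753, 0.002], [0.753, 0.658, 0.0], [-0.001, 0.002, -1.0]]
contact_force: [-0.0, -0.2, -0.5]
grip_width: 46.6
```

```bash
python3 w.py w7;python3 -c "
import cv2
cv2.imwrite('pics/w7c.png',cv2.resize(cv2.imread('pics/w7.png')[100:300,200:440],None,fx=2,fy=2))"
```

```text
near-axis z pct [110.5 112.2 116.  116.7]
7.7333 [ 547.  -156.6  226.8] [-0.32  0.35  0.69  1.75 -0.25  1.12  1.17] 46.575352903249595 41.18217868112401
(np.int64(876), array([ 547.58850098, -157.29728699]), (15.997750282287598, 55.770442962646484), array([ 546.36993, -155.75725], dtype=float32), np.float64(111.57782635395662), np.float32(133.38248))
stem 66 [ 547.87875016 -157.19039491  115.83245074] 117.27291143166008
```

View pics/w7c.png

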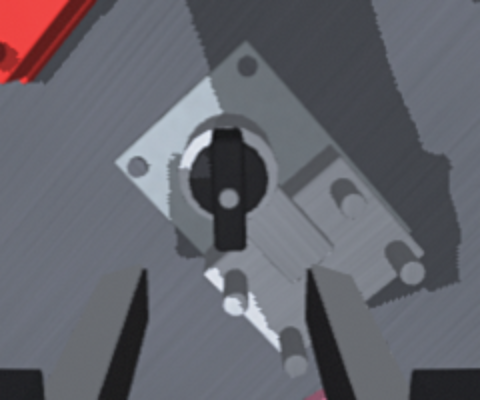

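The crop shows the bar released, the stem short at (229,198), and the fingers clear. The bar is at 133.4°, 0.50 rad clockwise of where it started, and the stem top is at 116 mm. That fits a knob angle of about 0.63 to 0.70, so I'll hand in.

```bash
python3 -c "
from plant import ticket;print(ticket.sign_off())"
```

```text
the job is handed in; nothing more can be done
None
```

I turned the wing on the grey nest with four pillars about 0.70 rad anticlockwise until its stem dropped. I then turned it about 1.24 rad clockwise to the end stop, let go and rose clear. The job was handed in at about 7.8 s; sign-off gave no verdict.

- **Stem:** it was still up after 0.63 rad anticlockwise and down at 0.70 rad. Its top now measures about 116 mm, or 4 mm above the bar, which matches a full drop.
- **Knob angle:** the reaction torque about z rose from -0.05 to +0.38 N m at the end stop. The bar now stands 0.50 rad clockwise of where it began, which puts the knob at about 0.63 to 0.70 (needed: above 0.45).
- **Small disagreement:** the released bar reads about 2° short of the gripper's final angle. That is within tolerance.
- **Clear of everything:** the contact force after release was near 0 N, with the gripper about 100 mm above the knob.
- **Lobed knob:** the arm never came near the other nest. I did not measure its lobe again afterwards.

Two move calls were refused as "invalid input" before any motion. I sent them again with every field filled in and they ran.

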